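# Close up the games box and the wide drawer

### The arm

A 6-joint arm with a two-finger parallel gripper is mounted at the origin on the work surface. World frame = base frame: x ahead of the robot, y to its left, z up, the work surface at z = 0. Lengths are in mm, angles in rad, forces in N, time in s.
With the tool pointing down it reaches from about 275 to 1000 mm from the base axis. Payload 8.4 kg.
Tool frame: the origin (TCP) lies at the centre of the arm's flange, where the gripper is bolted on; the fingertips stand 173 mm ahead of it and the grasp point (between the pads) lies 155 mm ahead of it; z points along the fingers, y is the line along which they close (so a half turn about z gives the same grasp; the last joint's range is limited). The gripper opens to 85 mm and grips with 20 to 120 N. Pads are 22 mm wide; open, the fingers measure 114 mm over their backs; the gripper's body (76 mm by 85 mm) begins 54 mm behind the grasp point. The pads swing forward as they close: fully open they stand 13 mm farther back than shut.
Start: joints at [-1.175, 0.353, 1.633, -0, 1.155, -0.002], TCP at [242.119, -576.201, 404.681] pointing down, gripper open.
Joint ranges: [-2.63, 2.63], [-0.92, 2.1], [0.06, 2.66], [-1.3, 4.44], [0, 2.69], [-3.02, 3.02]. Speed limits (rad/s): [2.22, 2.22, 2.79, 3.14, 3.14, 3.14].

### API

Orientations are given as a unit quaternion [w, x, y, z].
In Python, from rig import robot, imaging gives the robot as it stands. The module is installed in compiled form; this text tells all that it offers.
- The arm moves only by the shell command python3 -m inch 'ROWS' [FORCE]. ROWS is a JSON object of lists of equal length, an entry for each row: "angular": the turn, a rotation vector about the tool's x, y, z in degrees, a list of three; "xyz": the shift along the tool's x, y, z in m, a list of three; "jaw": the closure, from 0 (fully open) to 1 (shut). A call has 1 to 12 rows; each row is the pose to reach, as a shift and turn from the pose commanded when the call began, along the tool's axes at that moment; what a row does not reach only later rows make up. A row lasts 1/8 s, in which the tool goes at most 62.5 mm and 10.7 degrees, less where a joint would pass 70% of its speed; a pose out of reach is approached as far as the arm can. A call with a gripper value outside its range is refused whole. The fingers move at their own pace and stop on an object; FORCE is the grip in N (left out, the last holds). Time passes only in rows, so rows that repeat a pose let the fingers close. It gives the time, the measured TCP pose, the force, the opening and the grip force at its end, in the units of the state.
- robot.observe(): the state, without advancing time (a new reading comes with each control period).
- imaging.capture(name): name is "scene" or "top" or "wrist"; returns a dict with "frame" (384x512x3 uint8, blue, green, red), "K" (3x3 intrinsics, pixels), "R" (3x3) and "t" (3): a world point X has camera coordinates R X + t; the wrist camera has in their place "mount" (4x4, takes a point from camera to tool coordinates, whose origin is the TCP and whose axes are the flange's). Camera axes: x right, y down, z forward; pixel columns grow to the right and rows downward; lengths in mm; the calibration is good to about 2 mm. A picture is of the moment at which its call begins: read the wrist's pose just before it. There is no depth.
- robot.sign_off(): hands the job in; it is judged then, once.
The state is a dict: "clock": time; "qpos": joint angles; "dq": joint speeds; "joint_torque": joint torques, N m; "tcp_pos": TCP position; "eef_rot": TCP orientation; "force": force on the tool from outside, world axes, zero at the start; "ft_torque": the same for the moment, N m; "grip_width": finger opening in mm; "grasp_force": force on a finger pad.
Only numpy, scipy, OpenCV 4.12 (cv2) and the standard library are available. Lean on these libraries where they do the work, as an engineer would, in place of code of your own. Each camera call takes 0.05 s, during which the arm holds its last target. There are 200 camera calls.

### The job

Tidy up after the games evening: with the fingertips, push the wide drawer of the little drawer unit fully shut, and ease the open lid of the wooden games box down until it is fully closed, without slamming it. Leave the narrow drawer beside it open just as it stands, because the remote control propped in it sticks out over its front. Only push: do not pick up, knock or shift any of the other things on the table.

Things in the scene. Friction and masses are not known exactly. Their poses are not given: they have to be found in the camera images.
- drawer_unit: low wooden drawer unit, fixed to the table: 160 mm deep (x) x 220 mm wide (y) x 80 mm high. Origin: centre of its underside. Its front is its -x side; z up. Two drawers side by side in the front; they open along its -x.
- wide_drawer (a joint): opening of the wide drawer in m: 0 = fully shut, grows as it comes out along the unit's -x (stop at 0.09). It starts partly open. Slides with about 2 N of friction plus light damping, no spring, and stays where it is left. It is filled with card boxes to z = 61 mm; no handle, only a dark round mark.
- wide_front (a point): centre of the outer front face of the wide drawer (moves with it), 40 mm above the table. The front panel is 132 mm wide, 72 mm high (from 4 to 76 mm above the table), 12 mm thick. Shut, this point lies at x = -92, y = +42 mm in the unit's frame.
- narrow_drawer (a joint): opening of the narrow drawer in m, same sense as the wide one. It starts partly open and must stay as it is.
- narrow_front (a point): centre of the outer front face of the narrow drawer (80 mm wide, same height as the wide one, 4 mm gap between their edges), at y = -68 mm in the unit's frame. A black remote control, 42 mm wide and 16 mm thick, is fixed sloping in this drawer; it projects about 33 mm out over the front, its highest point 98 mm above the table.
- lid_box: wooden games box, open-topped and fixed to the table: 150 mm deep (x) x 160 mm wide (y) x 85 mm high. Origin: centre of its underside. Its front is its -x side; z up. The lid is hinged along its +x upper rim.
- lid (a joint): lid opening angle in rad: 0 = closed, lying level on the box; grows as the free edge rises. It starts between 0.7 and 1.1. A stiff hinge: the lid stays at any angle where it is left, and takes about 0.1 to 0.2 N m to push down. No handle.
- lid_hinge (a point): middle of the hinge line, on the lid's underside: at x = +75, y = 0, z = 85 mm in the box's frame. The hinge line runs along the box's y.
- lid_edge (a point): middle of the free edge of the lid, on its upper (outer) face, 152 mm from the hinge line. The lid is a plain board 152 x 160 x 10 mm; closed, its top is 95 mm above the table. Open, its outer face looks up and away from the box's front.
- card_deck: boxed deck of cards lying in front of the games box, 63 x 90 x 20 mm; leave alone. Origin: centre of underside.
- coasters: round stack of cork coasters, 60 mm across, 14 mm high, on top of the drawer unit over the narrow drawer towards the back; leave alone. Origin: centre of underside.
- mug: white mug, 76 mm across with a handle, 85 mm high, behind the drawer unit; leave alone. Origin: centre of underside.
- candle_jar: amber glass candle jar with metal lid, 66 mm across, 70 mm high, behind the games box; leave alone. Origin: centre of underside.
- water_bottle: clear water bottle, 68 mm across, 240 mm high; leave alone. Origin: centre of underside.
- paper_roll: kitchen paper roll standing on end, 100 mm across, 200 mm high; leave alone. Origin: centre of underside.
- plant_pot: small plant in a white pot, 92 mm across, 75 mm high with leaves to 140 mm; leave alone. Origin: centre of underside.
Not all that is in view belongs to the job. Leave any blue or purple look-alike of the lid_box alone.

How it is judged:
By the outcome, as a careful person would: the job done as asked, in the order asked, and still so for the second after the job is handed in, with the robot touching nothing.
It also fails if it takes over 48 s, if anything falls off the work surface, if the arm or the gripper's body presses on something with over 40 N, if the wrist force passes 120 N, or if a joint passes its speed limit or range.

## Working session

There is one attempt and no reset: what is moved stays moved. The work goes in short steps, Python scripts to look and compute and a shell command to move; the robot and the scene stay as the last step left them, time stands still between calls to the robot, and variables do not carry over. Pictures are saved under pics/ and viewed, at most 10 in all, crops included, and the job is handed in when it is done.

```bash
mkdir -p pics; python3 - <<'E'
from rig import robot, imaging
import cv2,pickle
s=robot.observe(); print({k:s[k] for k in("clock","tcp_pos","eef_rot","force","grip_width")})
d={}
for n in("scene","top"):
    c=imaging.capture(n); d[n]=c; cv2.imwrite(f"pics/{n}.png",cv2.resize(c["frame"],(800,600),interpolation=cv2.INTER_CUBIC))
pickle.dump(d,open("c.pkl","wb"))
E
```

```text
{'clock': 0.0, 'tcp_pos': array([ 242.00731432, -575.96738806,  403.95739492]), 'eef_rot': array([-7.03655751e-04,  9.80286084e-01,  1.97582079e-01, -1.39949771e-04]), 'force': array([-0.20245149, -0.01853694,  0.02232843]), 'grip_width': 85.21431910062202}
```

View pics/scene.png

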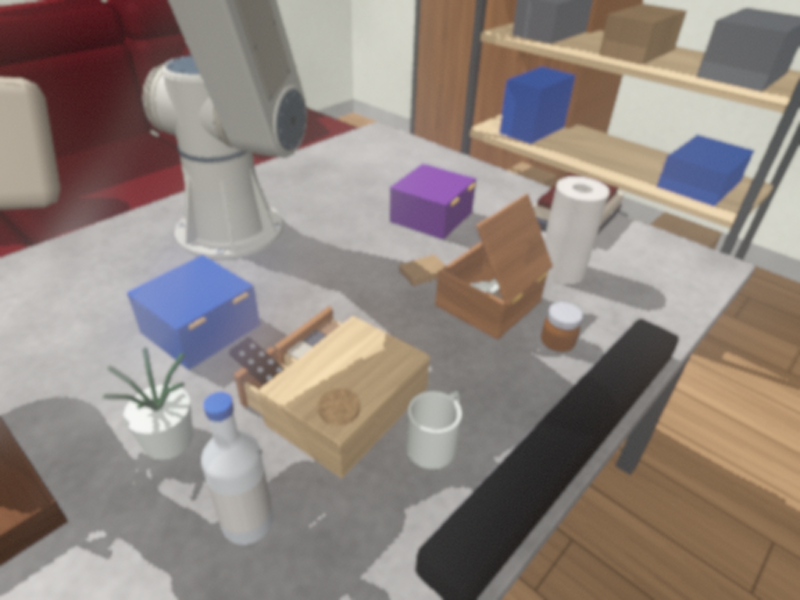

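View pics/top.png

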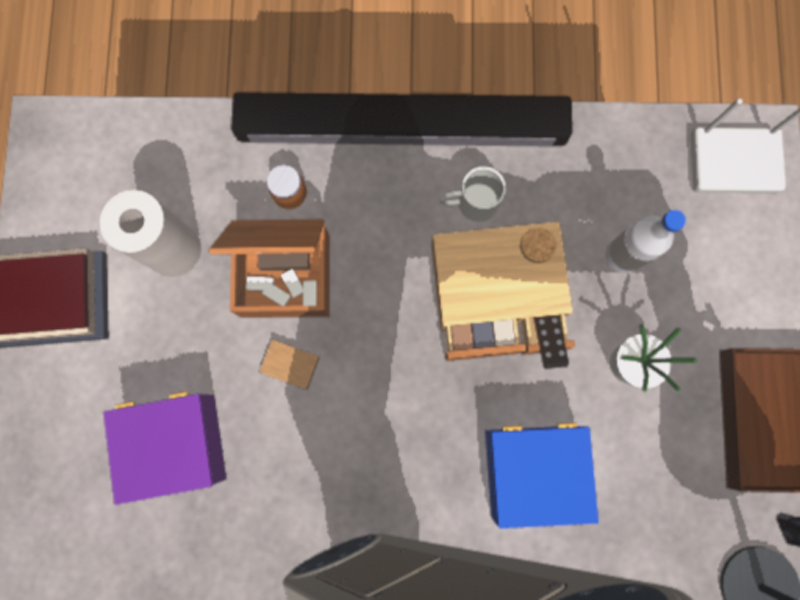

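The scene view shows the unit with its remote bottom-centre and the open-lidded brown box right of centre. In the top view (up is world +x), the unit's top spans (433,236)–(571,313). The wide front's outer edge runs (447,358)–(528,352). The box rim front runs (231,316)–(328,316), and the lid's free edge is near (210,252)–(308,252).

```bash
cat > h.py <<'E'
import pickle,numpy as np
d=pickle.load(open("c.pkl","rb"))
def ray(n,u,v,z,s=.64):
    c=d[n];K,R,t=(np.array(c[k],float) for k in"KRt")
    o=-R.T@t.ravel(); r=R.T@np.linalg.inv(K)@[(u+.5)*s-.5,(v+.5)*s-.5,1]; return (o+r*(z-o[2])/r[2])
def proj(n,X,s=.64):
    c=d[n];K,R,t=(np.array(c[k],float) for k in"KRt"); p=K@(R@np.array(X,float)+t.ravel()); return (p[:2]/p[2]+.5)/s-.5
E
python3 - <<'E'
from h import *
np.set_printoptions(precision=1,suppress=True)
for c in d.values(): print("cam",-np.array(c["R"]).T@np.array(c["t"]).ravel())
def P(l,n,z,*pts):
    for u,v in pts: print(l,n,(u,v),ray(n,u,v,z))
P("unit top","top",80,(433,236),(560,223),(571,313),(440,326))
P("unit top","scene",80,(353,319),(428,359),(342,450),(258,383))
P("wide front","top",76,(447,358),(528,352),(573,347))
P("box rim","top",85,(231,316),(328,316),(328,228))
P("box rim","scene",85,(437,286),(497,331),(548,285))
P("deck","top",20,(270,338),(319,352),(305,388),(260,374))
P("mug","top",85,(484,182));P("coast","top",94,(538,245));P("jar","top",70,(284,182))
P("roll","top",200,(132,221));P("bottle","top",240,(674,220));P("plant","top",75,(643,360))
P("blue","top",80,(488,431),(589,427),(598,523),(499,527))
P("lidedge","top",200,(210,252),(308,252)); P("lidedge","scene",200,(480,217),(527,197))
P("remote","top",98,(544,367),(567,362))
E
```

```text
cam [1059.9 -584.3  705.4]
cam [ 368.1  -13.4 1206.7]
unit top top (433, 236) [661.3 -61.4  80. ]
unit top top (560, 223) [ 687.6 -279.9   80. ]
unit top top (571, 313) [ 531.1 -295.5   80. ]
unit top top (440, 326) [505.4 -74.6  80. ]
unit top scene (353, 319) [515.2 -86.1  80. ]
unit top scene (428, 359) [670.5 -69.7  80. ]
unit top scene (342, 450) [ 701.5 -282.9   80. ]
unit top scene (258, 383) [ 522.2 -288.7   80. ]
wide front top (447, 358) [451.9 -87.   76. ]
wide front top (528, 352) [ 464.3 -223.    76. ]
wide front top (573, 347) [ 474.  -298.7   76. ]
box rim top (231, 316) [516.1 278.5  85. ]
box rim top (328, 316) [518.7 114.5  85. ]
box rim top (328, 228) [671.4 119.5  85. ]
box rim scene (437, 286) [560.7  83.5  85. ]
box rim scene (497, 331) [712.4  58.4  85. ]
box rim scene (548, 285) [704.9 232.6  85. ]
deck top (270, 338) [486.3 223.8  20. ]
deck top (319, 352) [462.9 135.8  20. ]
deck top (305, 388) [399.2 158.2  20. ]
deck top (260, 374) [422.3 238.6  20. ]
mug top (484, 182) [ 757.5 -148.7   85. ]
coast top (538, 245) [ 644.6 -238.7   94. ]
jar top (284, 182) [757.8 201.6  70. ]
roll top (132, 221) [647.  410.6 200. ]
bottle top (674, 220) [ 649.2 -410.1  240. ]
plant top (643, 360) [ 454.2 -415.5   75. ]
blue top (488, 431) [ 332.5 -155.    80. ]
blue top (589, 427) [ 342.  -321.1   80. ]
blue top (598, 523) [ 189.7 -331.7   80. ]
blue top (499, 527) [ 180.4 -172.3   80. ]
lidedge top (210, 252) [599.7 286.4 200. ]
lidedge top (308, 252) [602.  135.4 200. ]
lidedge scene (480, 217) [575.5 173.  200. ]
lidedge scene (527, 197) [593.3 298.9 200. ]
remote top (544, 367) [ 438.2 -244.9   98. ]
remote top (567, 362) [ 447.1 -282.7   98. ]
```

```bash
cat > ov.py <<'E'
from h import *
import cv2
def fr(o,th): 
    c,s=np.cos(th),np.sin(th); return lambda x,y,z:np.array([o[0]+c*x-s*y,o[1]+s*x+c*y,z])
def lines(unit,thu,op,op2,box,thb,lid):
    U=fr(unit,thu);B=fr(box,thb); L=[]
    L.append([U(x,y,80) for x,y in((-80,-110),(-80,110),(80,110),(80,-110))])
    L.append([U(-92-op,y,z) for y,z in((-24,4),(108,4),(108,76),(-24,76))])
    L.append([U(-92-op2,y,z) for y,z in((-108,4),(-28,4),(-28,76),(-108,76))])
    for z in(0,85):L.append([B(x,y,z) for x,y in((-75,-80),(-75,80),(75,80),(75,-80))])
    f=lambda r,h,y:B(75-r*np.cos(lid)+h*np.sin(lid),y,85+r*np.sin(lid)+h*np.cos(lid))
    for h in(0,10):L.append([f(r,h,y) for r,y in((0,-80),(0,80),(152,80),(152,-80))])
    return L
def draw(fn,crops,*a):
    out=[]
    for n,(x0,y0,x1,y1),k in crops:
        im=cv2.resize(d[n]["frame"],None,fx=k,fy=k,interpolation=cv2.INTER_CUBIC)
        for i,q in enumerate(lines(*a)):
            p=np.array([proj(n,X,1/k) for X in q]); cv2.polylines(im,[np.round(p*16).astype(int)],True,[(0,255,0),(255,0,255),(255,255,0)][i%3],1,cv2.LINE_AA,4)
        out.append(cv2.resize(im[int(y0*k):int(y1*k),int(x0*k):int(x1*k)],(400,300)))
    cv2.imwrite(fn,np.vstack([np.hstack(out[:2]),np.hstack(out[2:])]))
C=[("top",(260,130,388,226+0),4),("top",(124,120,252,216),4),("scene",(140,170,290,282.5),4),("scene",(240,110,380,215),4)]
E
python3 - <<'E'
from ov import *
draw("pics/o1.png",C,(596.4,-177.9),np.radians(6.4),.0+43,44,(592.4,198.3),np.radians(1.4),.9)
E
```

```text
(no output)
```

View pics/o1.png

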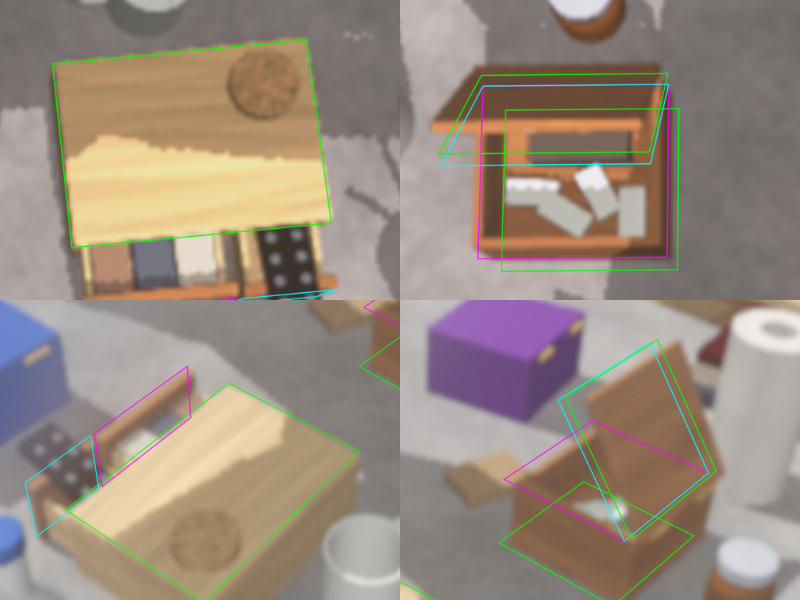

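The overlay shows the unit fits well. The box should move about +10 mm in x and the lid is steeper, so I'll fit these using the corner positions I can see.

```bash
python3 - <<'E'
from ov import *
from scipy.optimize import least_squares
T=lambda u,v:("top",u/3.125+124,v/3.125+120); S=lambda u,v:("scene",u/2.857+240,(v-300)/2.857+110)
ob=[(T(474,247),(-75,80,0)),(T(668,247),(-75,-80,0)),(T(431,123),(152,80,10)),(T(478,66),(0,80,10)),(T(661,66),(0,-80,10)),
(S(680,341),(152,80,10)),(S(588,398),(152,-80,10)),(S(514,485),(-75,-80,0)),(S(722,472),(0,80,10))]
def res(p):
    B=fr(p[:2],p[2]);r=[]
    for (n,u,v),(a,y,h) in ob:
        X=B(a,y,85) if a==-75 else B(75-a*np.cos(p[3])+h*np.sin(p[3]),y,85+a*np.sin(p[3])+h*np.cos(p[3]))
        r+=list(proj(n,X,1)-[u,v])
    return r
q=least_squares(res,[600,199,.02,1.0],loss="soft_l1"); print(q.x,np.round(res(q.x),1).reshape(-1,2))
C=[("top",(260,150,388,246),4),C[1],C[2],C[3]]
draw("pics/o2.png",C,(596.4,-177.9),np.radians(6.4),43,44,q.x[:2],q.x[2],q.x[3])
E
```

```text
[ 6.02893679e+02 -9.86854908e+00  3.53073981e-02  1.38968715e+00] [[ -48.     0.9]
 [ -49.4   -0.3]
 [ -39.2  -24.7]
 [ -49.9   -0.2]
 [ -48.9   -1.4]
 [-166.8   28. ]
 [-175.6   36.4]
 [-191.9   31.6]
 [-180.    33.5]]
```

View pics/o2.png

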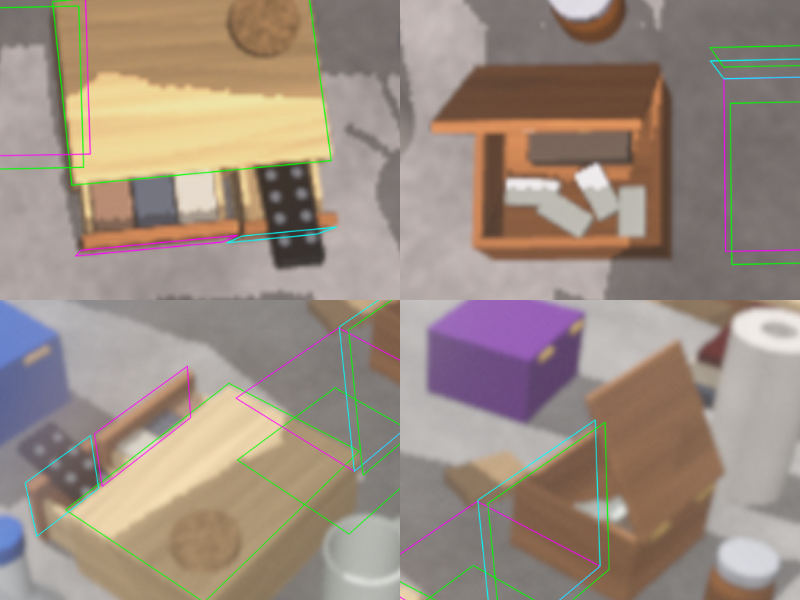

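```bash
python3 - <<'E'
from ov import *
from scipy.optimize import least_squares
T=lambda u,v:("top",(u-400)/3.125+124,v/3.125+120); S=lambda u,v:("scene",(u-400)/2.857+240,(v-300)/2.857+110)
ob=[(T(474,247),(-75,80,0)),(T(668,247),(-75,-80,0)),(T(431,123),(152,80,10)),(T(478,66),(0,80,10)),(T(661,66),(0,-80,10)),
(S(680,341),(152,80,10)),(S(588,398),(152,-80,10)),(S(514,485),(-75,-80,0)),(S(722,472),(0,80,10))]
def res(p):
    B=fr(p[:2],p[2]);r=[]
    for (n,u,v),(a,y,h) in ob:
        X=B(a,y,85) if a==-75 else B(75-a*np.cos(p[3])+h*np.sin(p[3]),y,85+a*np.sin(p[3])+h*np.cos(p[3]))
        r+=list(proj(n,X,1)-[u,v])
    return r
q=least_squares(res,[600,199,.02,1.0],loss="soft_l1"); print(q.x,np.round(res(q.x),1).reshape(-1,2))
p=q.x;B=fr(p[:2],p[2])
print("edge",B(75-152*np.cos(p[3])+10*np.sin(p[3]),0,85+152*np.sin(p[3])+10*np.cos(p[3])),"hinge",B(75,0,85),"y axis",-np.sin(p[2]))
E
```

```text
[6.00667709e+02 2.00776898e+02 3.63857222e-02 1.01304921e+00] [[ 0.3  0.5]
 [-1.3 -0.7]
 [ 0.3 -0.6]
 [-0.4 -0.3]
 [ 0.6 -1.6]
 [-1.  -1.5]
 [-0.2 -0.8]
 [-1.2 -1.4]
 [ 0.3  0.1]]
edge [603.70023319 200.88728759 219.25710953] hinge [675.61806785 203.50522537  85.        ] y axis -0.0363776941438105
```

The fit is good to about 1.5 px: box at (601, 201), yaw 2.1°, lid at 1.01 rad. The unit is at (596, −178), yaw 6.4°, with the wide drawer open about 43 mm. I'll move above the spot in front of the drawer.

```bash
python3 -m inch '{"xyz":[[0.033,-0.032,0],[0.067,-0.064,0],[0.1,-0.096,0],[0.133,-0.128,0],[0.167,-0.16,0],[0.2,-0.192,0],[0.233,-0.224,0],[0.267,-0.256,0],[0.3,-0.288,0],[0.333,-0.32,0],[0.333,-0.32,0],[0.333,-0.32,0]],"angular":[[0,0,2],[0,0,4],[0,0,6],[0,0,8],[0,0,10],[0,0,12],[0,0,14],[0,0,16.4],[0,0,16.4],[0,0,16.4],[0,0,16.4],[0,0,16.4]],"jaw":[1,1,1,1,1,1,1,1,1,1,1,1]}' 20
python3 -m inch '{"xyz":[[0,0,0.03],[0,0,0.06],[0,0,0.09],[0,0,0.12],[0,0,0.15],[0,0,0.17],[0,0,0.18],[0,0,0.186],[0,0,0.186]],"angular":[[0,0,0],[0,0,0],[0,0,0],[0,0,0],[0,0,0],[0,0,0],[0,0,0],[0,0,0],[0,0,0]],"jaw":[1,1,1,1,1,1,1,1,1]}'
python3 -c "
from rig import robot,imaging
import cv2
s=robot.observe();print(s['clock'],s['tcp_pos'],s['eef_rot'],s['force'])
f=[imaging.capture(n)['frame'] for n in('top','wrist')]
import numpy as np
a=cv2.resize(f[0][100:292,212:468],(400,300),interpolation=2)
cv2.imwrite('pics/a1.png',np.hstack([a,cv2.resize(f[1],(400,300))]))"
```

```text
clock: 1.6
tcp_pos: [425.0, -152.2, 404.5]
eef_rot: [0.0, 0.998, 0.056, -0.0]
force: [-0.6, -0.2, 0.1]
grip_width: 0.2
grasp_force: 0.0
clock: 2.72
tcp_pos: [425.2, -152.5, 218.8]
eef_rot: [0.0, 0.998, 0.056, 0.0]
force: [0.7, -0.8, -0.7]
grip_width: 0.2
grasp_force: 0.0
2.725 [ 425.17422002 -152.49746971  218.79672019] [3.17443509e-05 9.98456695e-01 5.55358005e-02 3.45903239e-05] [ 0.70042898 -0.84046702 -0.72488014]
```

View pics/a1.png

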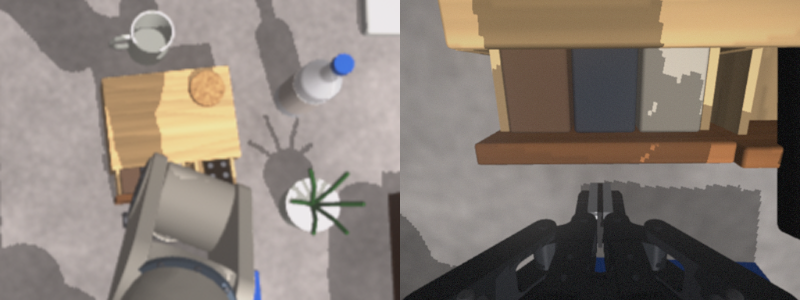

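The wrist view shows the closed fingers centred just in front of the wide front (about (600,165)), clear of the narrow drawer and remote. Now I'll push.

```bash
python3 -m inch '{"xyz":[[0.005,0,0],[0.01,0,0],[0.015,0,0],[0.02,0,0],[0.025,0,0],[0.03,0,0],[0.035,0,0],[0.04,0,0],[0.045,0,0],[0.05,0,0],[0.054,0,0],[0.056,0,0]],"angular":[[0,0,0],[0,0,0],[0,0,0],[0,0,0],[0,0,0],[0,0,0],[0,0,0],[0,0,0],[0,0,0],[0,0,0],[0,0,0],[0,0,0]],"jaw":[1,1,1,1,1,1,1,1,1,1,1,1]}'
python3 -m inch '{"xyz":[[0.001,0,0],[0.002,0,0],[0.003,0,0],[0.004,0,0]],"angular":[[0,0,0],[0,0,0],[0,0,0],[0,0,0]],"jaw":[1,1,1,1]}'
```

```text
clock: 4.32
tcp_pos: [481.0, -145.9, 218.6]
eef_rot: [-0.0, 0.998, 0.056, -0.0]
force: [-2.1, 1.7, 0.2]
grip_width: 0.3
grasp_force: 1.0
clock: 4.82
tcp_pos: [484.7, -145.5, 218.7]
eef_rot: [-0.0, 0.998, 0.056, -0.0]
force: [-1.7, 0.5, -0.6]
grip_width: -0.2
grasp_force: 1.0
```

Force is about 2 N, which is just sliding friction. I'll continue in small steps until the stop.

```bash
python3 -m inch '{"xyz":[[0.001,0,0],[0.002,0,0],[0.003,0,0],[0.003,0,0]],"angular":[[0,0,0],[0,0,0],[0,0,0],[0,0,0]],"jaw":[1,1,1,1]}'
python3 -m inch '{"xyz":[[0.001,0,0],[0.002,0,0],[0.002,0,0]],"angular":[[0,0,0],[0,0,0],[0,0,0]],"jaw":[1,1,1]}'
```

```text
clock: 5.32
tcp_pos: [488.0, -145.2, 218.7]
eef_rot: [0.0, 0.998, 0.056, 0.0]
force: [-2.0, 0.7, 0.0]
grip_width: -0.1
grasp_force: 0.8
clock: 5.7
tcp_pos: [489.9, -145.0, 218.7]
eef_rot: [0.0, 0.998, 0.056, 0.0]
force: [-1.0, 0.7, -1.4]
grip_width: -0.1
grasp_force: 0.6
```

```bash
python3 -m inch '{"xyz":[[0.001,0,0],[0.002,0,0],[0.002,0,0]],"angular":[[0,0,0],[0,0,0],[0,0,0]],"jaw":[1,1,1]}'
python3 -m inch '{"xyz":[[0.001,0,0],[0.0015,0,0],[0.0015,0,0]],"angular":[[0,0,0],[0,0,0],[0,0,0]],"jaw":[1,1,1]}'
```

```text
clock: 6.08
tcp_pos: [491.3, -144.8, 218.7]
eef_rot: [-0.0, 0.998, 0.056, -0.001]
force: [-4.8, -0.7, 3.7]
grip_width: -0.4
grasp_force: 2.6
clock: 6.45
tcp_pos: [491.8, -144.7, 218.5]
eef_rot: [-0.0, 0.998, 0.056, -0.002]
force: [-11.1, -4.2, 6.9]
grip_width: 0.1
grasp_force: 5.5
```

The force rise shows the drawer is at its stop, and the position agrees with the predicted shut point. I'll back off, lift and cross over to the lid, turning +4.3°.

```bash
python3 -m inch '{"xyz":[[-0.01,0,0],[-0.035,0,0],[-0.035,0,-0.03],[-0.035,0,-0.08],[-0.035,0,-0.13],[-0.035,0,-0.18],[-0.035,0,-0.222],[-0.035,0,-0.222]],"angular":[[0,0,0],[0,0,0],[0,0,0],[0,0,0],[0,0,0],[0,0,0],[0,0,0],[0,0,0]],"jaw":[1,1,1,1,1,1,1,1]}'
python3 - <<'E'
import numpy as np
from rig import robot
from scipy.spatial.transform import Rotation as R
s=robot.observe();q=s["eef_rot"];r=R.from_quat([q[1],q[2],q[3],q[0]])
print(s["tcp_pos"],r.inv().apply(np.array([655.7,202.8,440])-s["tcp_pos"]),r.as_matrix()[:,0])
E
```

```text
clock: 7.45
tcp_pos: [459.4, -148.8, 444.3]
eef_rot: [0.001, 0.998, 0.056, 0.004]
force: [-0.3, 0.4, 0.5]
grip_width: -0.2
grasp_force: 0.0
[ 459.35343355 -148.76976501  444.28777062] [ 234.2298995  -327.54083744    5.00127875] [0.99375507 0.11133353 0.00746306]
```

```bash
python3 -m inch '{"xyz":[[0.026,-0.036,0],[0.052,-0.072,0],[0.078,-0.109,0],[0.104,-0.145,0],[0.13,-0.182,0],[0.156,-0.218,0],[0.182,-0.255,0],[0.208,-0.291,0],[0.234,-0.3275,0.002],[0.234,-0.3275,0.004],[0.234,-0.3275,0.004]],"angular":[[0,0,0.5],[0,0,1],[0,0,1.5],[0,0,2],[0,0,2.5],[0,0,3],[0,0,3.5],[0,0,4],[0,0,4.3],[0,0,4.3],[0,0,4.3]],"jaw":[1,1,1,1,1,1,1,1,1,1,1]}'
python3 - <<'E'
import cv2,numpy as np
from rig import robot,imaging
s=robot.observe();print(s['clock'],s['tcp_pos'],s['eef_rot'],s['force'])
f=[imaging.capture(n)['frame'] for n in('scene','wrist')]
a=cv2.resize(f[0][60:300,100:420],(400,300),interpolation=2)
cv2.imwrite('pics/a2.png',np.hstack([a,cv2.resize(f[1],(400,300))]))
# tip path in box frame relative: centre of tip box x, z
for a in np.linspace(1.013,0,11): print(round(a,2),np.round([75-125*np.cos(a)+10*np.sin(a)+11,85+125*np.sin(a)+10*np.cos(a)+173],1))
E
```

```text
clock: 8.82
tcp_pos: [654.1, 202.7, 435.2]
eef_rot: [0.0, 1.0, 0.018, -0.001]
force: [-0.2, -1.1, -0.1]
grip_width: 0.1
grasp_force: 0.0
8.825 [654.09398313 202.69746739 435.17490437] [ 4.21846051e-04  9.99829010e-01  1.84605687e-02 -9.89706414e-04] [-0.21563269 -1.07740671 -0.12400659]
1.01 [ 28.3 369.3]
0.91 [ 17.4 362.9]
0.81 [  7.1 355.5]
0.71 [ -2.4 347. ]
0.61 [-10.9 337.6]
0.51 [-18.5 327.4]
0.41 [-24.9 316.5]
0.3 [-30.3 304.9]
0.2 [-34.4 292.9]
0.1 [-37.3 280.6]
0.0 [-39. 268.]
```

View pics/a2.png

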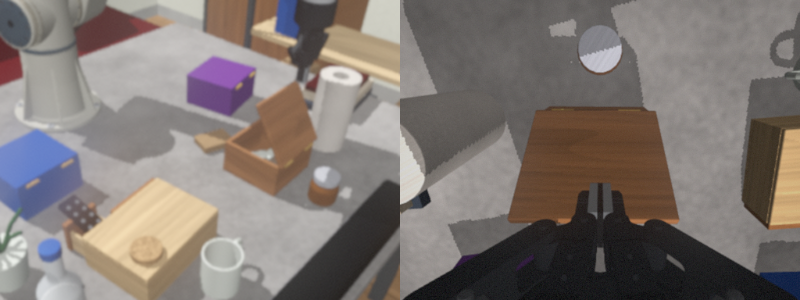

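The scene view shows the wide drawer flush and the narrow one with its remote still out. The wrist view shows the fingers (600,200) centred across the lid. Now I'll ease down along the arc.

```bash
python3 -m inch '{"xyz":[[-0.003,0,0.02],[-0.006,0,0.04],[-0.01,0,0.051],[-0.015,0,0.056],[-0.02,0,0.061],[-0.025,0,0.066],[-0.028,0,0.0675],[-0.0305,0,0.069],[-0.033,0,0.0707],[-0.036,0,0.0723],[-0.036,0,0.0723]],"angular":[[0,0,0],[0,0,0],[0,0,0],[0,0,0],[0,0,0],[0,0,0],[0,0,0],[0,0,0],[0,0,0],[0,0,0],[0,0,0]],"jaw":[1,1,1,1,1,1,1,1,1,1,1]}'
```

```text
clock: 10.3
tcp_pos: [618.3, 201.8, 364.2]
eef_rot: [-0.0, 1.0, 0.018, -0.0]
force: [1.0, 0.3, 0.1]
grip_width: -0.0
grasp_force: 0.0
```

```bash
python3 -m inch '{"xyz":[[-0.0025,0,0.0023],[-0.005,0,0.0045],[-0.0077,0,0.0065],[-0.0103,0,0.0085],[-0.0127,0,0.0106],[-0.015,0,0.0127],[-0.0174,0,0.0149],[-0.0198,0,0.0171],[-0.022,0,0.0193],[-0.024,0,0.0216],[-0.0262,0,0.024],[-0.0283,0,0.0264]],"angular":[[0,0,0],[0,0,0],[0,0,0],[0,0,0],[0,0,0],[0,0,0],[0,0,0],[0,0,0],[0,0,0],[0,0,0],[0,0,0],[0,0,0]],"jaw":[1,1,1,1,1,1,1,1,1,1,1,1]}'
```

```text
clock: 11.8
tcp_pos: [590.1, 200.7, 337.8]
eef_rot: [-0.0, 1.0, 0.018, -0.0]
force: [0.1, 1.3, 2.1]
grip_width: -0.0
grasp_force: 0.6
```

```bash
python3 -m inch '{"xyz":[[-0.002,0,0.0025],[-0.0039,0,0.005],[-0.0058,0,0.0076],[-0.0076,0,0.0102],[-0.0093,0,0.0129],[-0.011,0,0.0156],[-0.0126,0,0.0183],[-0.014,0,0.0211],[-0.0154,0,0.024],[-0.0168,0,0.0269],[-0.0181,0,0.0298],[-0.0194,0,0.0327]],"angular":[[0,0,0],[0,0,0],[0,0,0],[0,0,0],[0,0,0],[0,0,0],[0,0,0],[0,0,0],[0,0,0],[0,0,0],[0,0,0],[0,0,0]],"jaw":[1,1,1,1,1,1,1,1,1,1,1,1]}'
python3 -m inch '{"xyz":[[-0.001,0,0.003],[-0.0021,0,0.006],[-0.0031,0,0.009],[-0.0041,0,0.012],[-0.0049,0,0.015],[-0.0056,0,0.018],[-0.0063,0,0.021],[-0.007,0,0.024],[-0.0075,0,0.027],[-0.008,0,0.029],[-0.0083,0,0.031],[-0.0084,0,0.032]],"angular":[[0,0,0],[0,0,0],[0,0,0],[0,0,0],[0,0,0],[0,0,0],[0,0,0],[0,0,0],[0,0,0],[0,0,0],[0,0,0],[0,0,0]],"jaw":[1,1,1,1,1,1,1,1,1,1,1,1]}'
```

```text
clock: 13.3
tcp_pos: [570.8, 200.0, 305.1]
eef_rot: [0.0, 1.0, 0.018, -0.0]
force: [0.9, -0.7, 0.9]
grip_width: 0.2
grasp_force: 0.5
clock: 14.8
tcp_pos: [562.6, 199.7, 273.2]
eef_rot: [-0.0, 1.0, 0.018, 0.0]
force: [1.3, 0.4, 0.6]
grip_width: -0.1
grasp_force: 0.4
```

Five mm remain to the closed height (TCP 268), so I'll go slowly from here.

```bash
python3 -m inch '{"xyz":[[0,0,0.001],[0,0,0.002],[0,0,0.003],[0,0,0.004],[0,0,0.0045],[0,0,0.0045]],"angular":[[0,0,0],[0,0,0],[0,0,0],[0,0,0],[0,0,0],[0,0,0]],"jaw":[1,1,1,1,1,1]}'
python3 -m inch '{"xyz":[[0,0,0.0005],[0,0,0.001],[0,0,0.001]],"angular":[[0,0,0],[0,0,0],[0,0,0]],"jaw":[1,1,1]}'
```

```text
clock: 15.55
tcp_pos: [562.5, 199.7, 268.7]
eef_rot: [0.0, 1.0, 0.018, 0.0]
force: [-0.3, -0.3, 0.3]
grip_width: 0.1
grasp_force: 0.0
clock: 15.92
tcp_pos: [562.5, 199.7, 268.4]
eef_rot: [-0.0, 1.0, 0.018, 0.0]
force: [-1.8, -1.0, 7.3]
grip_width: -0.0
grasp_force: 3.5
```

```bash
python3 -m inch '{"xyz":[[0,0,0.0005],[0,0,0.001],[0,0,0.001]],"angular":[[0,0,0],[0,0,0],[0,0,0]],"jaw":[1,1,1]}'
python3 -m inch '{"xyz":[[0,0,-0.005],[0,0,-0.03],[0,0,-0.08],[0,0,-0.14],[-0.03,0.02,-0.2],[-0.08,0.02,-0.22],[-0.13,0.02,-0.22],[-0.18,0.02,-0.22],[-0.22,0.02,-0.22],[-0.22,0.02,-0.22]],"angular":[[0,0,0],[0,0,0],[0,0,0],[0,0,0],[0,0,0],[0,0,0],[0,0,0],[0,0,0],[0,0,0],[0,0,0]],"jaw":[1,1,1,1,1,1,1,1,1,1]}'
python3 - <<'E'
import pickle,numpy as np,cv2
from rig import imaging
d={n:imaging.capture(n) for n in("scene","top")}
pickle.dump(d,open("c.pkl","wb"))
from ov import *
C=[("top",(260,130,400,235),4),("top",(124,120,252,216),4),("scene",(140,170,290,282.5),4),("scene",(240,110,380,215),4)]
draw("pics/o3.png",C,(596.4,-177.9),np.radians(6.4),0,43,(600.7,200.8),.0364,0)
E
```

```text
clock: 16.3
tcp_pos: [562.6, 199.7, 268.3]
eef_rot: [-0.0, 1.0, 0.018, 0.0]
force: [-5.9, -2.1, 15.1]
grip_width: -0.0
grasp_force: 7.9
clock: 17.55
tcp_pos: [341.4, 171.4, 487.0]
eef_rot: [-0.0, 1.0, 0.019, 0.0]
force: [0.5, 0.2, -0.1]
grip_width: 0.1
grasp_force: 0.0
```

View pics/o3.png

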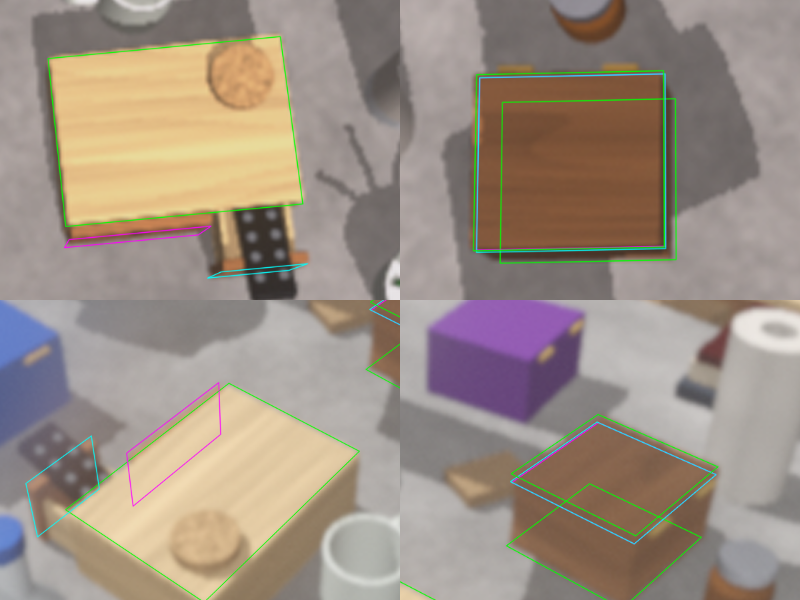

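The picture shows the lid flush, matching the closed outline at (475–665, 72–250). The wide front is flush with the unit (65–210, 225–240), and the narrow drawer, remote, coasters and deck have not moved.

```bash
python3 -c "
from rig import robot
print(robot.sign_off())"
```

```text
the job is handed in; nothing more can be done
None
```

The wide drawer is pushed fully shut and the games-box lid is eased down closed. The narrow drawer and the other things on the table look unmoved in the final pictures, and I handed the job in at about 18 s.

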